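# Fold up a carton and pour the nuts into it

### The job

Fold up all four sides of the carton blank so that they stand upright, then take the sorting tray by its handle and tip the three steel nuts off it into the carton. Set the empty tray back down level on the bench, let go of it, and leave all four sides standing upright. Do not disturb the yellow bin, the tape dispenser, or the wooden block with its cup.

Things in the scene. Friction and masses are not known exactly. Their poses are not given: they have to be found in the camera images.
- carton: Small brown corrugated carton blank fixed to the bench on a plywood pad. Base 110 mm (x) by 140 mm (y), top of the base 12 mm above the bench. Origin: centre of the underside of the pad, on the bench; x points across the short dimension, away from the robot at yaw 0; z up. Four sides hinge on the base's edges.
- carton_in (a point): Centre of the carton's inner floor (top of the base, 12 mm above the bench), axes as the carton's.
- side_near (a joint): Crease angle of the carton side towards the robot (-x side of the carton, a long side, 139 mm wide): a flat panel 65 mm high, 4 mm thick, hinged 12 mm above the bench, 55 mm from the carton's centre. 0 = flat outwards, 1.571 = upright, where it stops. Starts partly raised; stays where it is left; yields to about 2 N at its free edge, either way.
- side_near_edge (a point): Middle of the free (top) edge of the near side, on its outer face, 65 mm from its crease.
- side_far (a joint): Crease angle of the carton side towards the bench's far edge, away from the robot (+x side of the carton, a long side, 139 mm wide): a flat panel 65 mm high, 4 mm thick, hinged 12 mm above the bench, 55 mm from the carton's centre. 0 = flat outwards, 1.571 = upright, where it stops. Starts partly raised; stays where it is left; yields to about 2 N at its free edge, either way.
- side_far_edge (a point): Middle of the free (top) edge of the far side, on its outer face, 65 mm from its crease.
- side_left (a joint): Crease angle of the carton side towards the robot's left (+y side of the carton, a short side, 100 mm wide): a flat panel 65 mm high, 4 mm thick, hinged 12 mm above the bench, 70 mm from the carton's centre. 0 = flat outwards, 1.571 = upright, where it stops. Starts partly raised; stays where it is left; yields to about 2 N at its free edge, either way.
- side_left_edge (a point): Middle of the free (top) edge of the left side, on its outer face, 65 mm from its crease.
- side_right (a joint): Crease angle of the carton side towards the robot's right (-y side of the carton, a short side, 100 mm wide): a flat panel 65 mm high, 4 mm thick, hinged 12 mm above the bench, 70 mm from the carton's centre. 0 = flat outwards, 1.571 = upright, where it stops. Starts partly raised; stays where it is left; yields to about 2 N at its free edge, either way.
- side_right_edge (a point): Middle of the free (top) edge of the right side, on its outer face, 65 mm from its crease.
- tray: Loose aluminium sorting tray, 110 mm (x) by 100 mm (y), 220 g, floor 3 mm thick, walls reaching 22 mm on three sides and open at its -x end. Handle plate 10 mm thick (x), 44 mm wide (y), up to 75 mm high, stands at the +x end. Origin: centre of the underside, z up.
- tray_handle (a point): Centre of the handle plate, 55 mm above the tray's underside (20 mm below the top of the plate), 50 mm to +x of the tray's origin. Grip it across its 10 mm thickness (along the tray's x).
- tray_lip (a point): Middle of the tray's open -x edge, top of its floor, 55 mm to -x of the tray's origin.
- nut1: Loose dark steel hexagon nut, 30 mm across the flats, 16 mm high, about 60 g, lying flat in the tray. Origin: centre of its underside.
- nut2: Loose dark steel hexagon nut, 30 mm across the flats, 16 mm high, about 60 g, lying flat in the tray. Origin: centre of its underside.
- nut3: Loose dark steel hexagon nut, 30 mm across the flats, 16 mm high, about 60 g, lying flat in the tray. Origin: centre of its underside.
- bin: Bystander: loose yellow open parts bin, 160 x 100 x 70 mm. Origin: centre of its underside.
- dispenser: Bystander: loose black tape dispenser with a roll, 150 x 68 mm, 104 mm high. Origin: centre of its underside.
- block: Bystander: loose wooden block, 90 x 100 x 35 mm. Origin: centre of its underside.
- cup: Bystander: small white plastic cup, 56 mm across, 45 mm high, standing on the block. Origin: centre of its underside.
Not all that is in view belongs to the job. What is shaped like the tray but green or purple is not meant.

How it is judged:
On the way, in this order (a step that is already met when the one before it is completed fails the run):
1. all four sides of the carton stand upright (within about 10 degrees), while the nuts are still in the tray (value of joint each of side_near, side_far, side_left, side_right above 1.4 rad and distance between each of nut1, nut2, nut3 and tray below 0.07 m), for 0.2 s.
2. the tray is tipped by more than 20 degrees with its open edge over the carton (angle between tray's own z axis and vertical above 0.35 rad and horizontal distance between tray_lip and carton_in below 0.1 m), for 0.1 s.
At the end, for the whole second after the job is handed in: All four sides of the carton stand within 10 degrees of upright, the three nuts lie at rest inside the carton, and the tray stands level on the bench (within 5 degrees), released and at rest (value of joint each of side_near, side_far, side_left, side_right above 1.4 rad and x of nut1 in the frame of carton_in between -0.055 and 0.055 m and y of nut1 in the frame of carton_in between -0.07 and 0.07 m and z of nut1 in the frame of carton_in between -0.01 and 0.055 m and x of nut2 in the frame of carton_in between -0.055 and 0.055 m and y of nut2 in the frame of carton_in between -0.07 and 0.07 m and z of nut2 in the frame of carton_in between -0.01 and 0.055 m and x of nut3 in the frame of carton_in between -0.055 and 0.055 m and y of nut3 in the frame of carton_in between -0.07 and 0.07 m and z of nut3 in the frame of carton_in between -0.01 and 0.055 m and angle between tray's own z axis and vertical below 0.08 rad and height (world z) of tray below 0.006 m and linear speed of tray below 0.02 m/s and linear speed of each of nut1, nut2, nut3 below 0.03 m/s); the robot touches nothing.
It fails at once if the bin is moved more than 30 mm (distance of bin from where it was at the start of the episode above 0.03 m).
It fails at once if the dispenser is moved more than 30 mm (distance of dispenser from where it was at the start of the episode above 0.03 m).
It fails at once if the block is moved more than 30 mm (distance of block from where it was at the start of the episode above 0.03 m).
It fails at once if the cup is moved more than 30 mm (distance of cup from where it was at the start of the episode above 0.03 m).
It also fails if it takes over 72 s, if anything falls off the work surface, if the arm or the gripper's body presses on something with over 40 N, if the wrist force passes 120 N, or if a joint passes its speed limit or range.

### The arm

A 6-joint arm with a two-finger parallel gripper is mounted at the origin on the work surface. World frame = base frame: x ahead of the robot, y to its left, z up, the work surface at z = 0. Lengths are in m, angles in rad, forces in N, time in s.
With the tool pointing down it reaches from about 0.275 to 0.85 m from the base axis. Payload 5.2 kg.
Tool frame: the origin (TCP) lies midway between the tips of the shut fingers; the grasp point (between the pads) lies 19 mm behind it (env.grasp_offset is the distance from the TCP to the grasp point, in m); z points along the fingers, y is the line along which they close (so a half turn about z gives the same grasp; the last joint's range is limited). The gripper opens to 85 mm and grips with 20 to 120 N. Pads are 22 mm wide; open, the fingers measure 114 mm over their backs; the gripper's body (76 mm by 85 mm) begins 54 mm behind the grasp point. The pads swing forward as they close: fully open they stand 13 mm farther back than shut.
Start: joints at [-1.472, 0.259, 1.535, -0, 1.348, -0.203], TCP at [0.164, -0.525, 0.231] pointing down, gripper open.
Joint ranges: [-3.14, 3.14], [-0.91, 2.08], [0.19, 2.58], [-1.22, 4.36], [0.22, 2.71], [-3.12, 3.12]. Speed limits (rad/s): [2.57, 2.57, 3.14, 3.14, 3.14, 3.14].

### API

Orientations are given as a unit quaternion [x, y, z, w].
In Python, from workcell import env, read_camera, calibration, job_done gives the robot as it stands.
- The arm moves only by the shell command python3 -m jog 'ROWS' [FORCE]. ROWS is JSON, a list of rows, each a list of 3 entries, a list of its own where there are three numbers: the shift along the world's x, y, z in m, then the turn, a rotation vector about the world's x, y, z in rad, then the opening, from 0 (shut) to 1 (fully open). A call has 1 to 20 rows; each row is the pose to reach, as a shift and turn from the pose commanded when the call began; what a row does not reach only later rows make up. A row lasts 1/12 s, in which the tool goes at most 41.7 mm and 7.16 degrees, less where a joint would pass 70% of its speed; a pose out of reach is approached as far as the arm can. A call with a gripper value outside its range is refused whole. The fingers move at their own pace and stop on an object; FORCE is the grip in N (left out, the last holds). Time passes only in rows, so rows that repeat a pose let the fingers close. It gives the time, the measured TCP pose, the force, the opening and the grip force at its end, in the units of the state.
- env.get_obs(): the state, without advancing time (a new reading comes with each control period).
- read_camera(name): name is "side" or "top" or "wrist"; returns the picture (400x640x3 uint8, red, green, blue); there is no depth.
- calibration(name): a dict with "intrinsics" (3x3 intrinsics, pixels), "view" (4x4, takes a point from world to camera coordinates). Camera axes: x right, y up, looking along -z (the intrinsics and any distortion apply to the point x, -y, -z); pixel columns grow to the right and rows downward; lengths in m; the calibration is good to about 2 mm. A picture is of the moment at which its call begins: read the wrist's pose just before it. calibration takes no time and is no camera call; for the wrist camera it gives the pose at the moment of the call.
- job_done(): hands the job in; it is judged then, once.
The state is a dict: "clock": time; "joint_positions": joint angles; "dq": joint speeds; "effort": joint torques, N m; "tcp_pos": TCP position; "orientation": TCP orientation; "force": force on the tool from outside, world axes, zero at the start; "ft_torque": the same for the moment, N m; "finger_gap": finger opening in m; "grip_force": force on a finger pad.
Only numpy, scipy, OpenCV 4.12 (cv2) and the standard library are available. Lean on these libraries where they do the work, as an engineer would, in place of code of your own. Each camera call takes 0.05 s, during which the arm holds its last target. There are 200 camera calls.

## Working session

There is one attempt and no reset: what is moved stays moved. The work goes in short steps, Python scripts to look and compute and a shell command to move; the robot and the scene stay as the last step left them, time stands still between calls to the robot, and variables do not carry over. Pictures are saved under pics/ and viewed, at most 10 in all, crops included, and the job is handed in when it is done.

```bash
ls; mkdir -p pics; python3 - <<'E'
from workcell import env, read_camera, calibration
import cv2,numpy as np
for n in ["top","side"]:
    im=read_camera(n); cv2.imwrite(f"pics/{n}0.png",im[:,:,::-1])
    c=calibration(n); print(n,{k:np.round(v,4).tolist() if hasattr(v,'__len__') else v for k,v in c.items()})
o=env.get_obs(); print(o, env.grasp_offset)
E
```

```text
pics
top {'intrinsics': [[382.5591, 0.0, 319.0161], [0.0, 382.5591, 202.8138], [0.0, 0.0, 1.0]], 'view': [[-0.0057, -0.9999, -0.0155, -0.0019], [0.9842, -0.0083, 0.1767, -0.5656], [-0.1768, -0.0142, 0.9841, -1.0821], [0.0, 0.0, 0.0, 1.0]]}
side {'intrinsics': [[471.6781, 0.0, 324.6421], [0.0, 471.6781, 202.0166], [0.0, 0.0, 1.0]], 'view': [[-0.7528, -0.6579, 0.0217, 0.4138], [0.3739, -0.4002, 0.8367, -0.2578], [-0.5417, 0.638, 0.5473, -1.1704], [0.0, 0.0, 0.0, 1.0]]}
{'clock': 0.1, 'joint_positions': array([-1.47179469e+00,  2.59239349e-01,  1.53598364e+00,  1.52630626e-06,
        1.34802440e+00, -2.02796321e-01]), 'dq': array([ 0.00094569, -0.00021783, -0.00448521, -0.0006741 , -0.00134611,
        0.00154514]), 'effort': array([ 1.63262732e-03, -4.46970212e+01, -2.91247165e+01, -4.07856478e-04,
        6.32721974e-03,  1.38520670e-05]), 'tcp_pos': array([ 0.1634563 , -0.5246397 ,  0.23057039]), 'orientation': array([ 9.88636024e-01,  1.50326737e-01,  4.36620380e-05, -8.26214608e-04]), 'force': array([ 0.63212999, -0.45478968, -0.13301344]), 'ft_torque': array([-0.01731668, -0.0118806 ,  0.03142356]), 'grip_force': 0.0, 'finger_gap': 0.08536243858853897} 0.0187
```

View pics/top0.png

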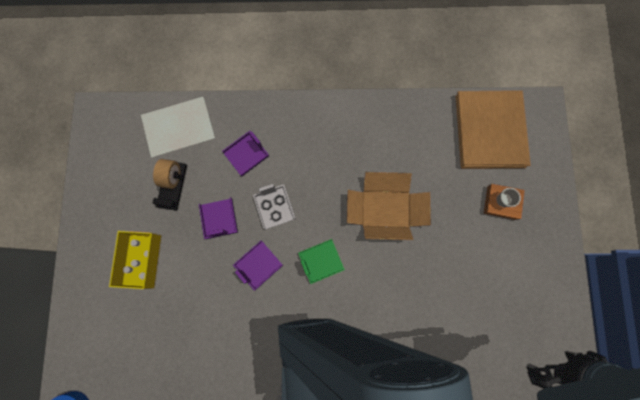

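View pics/side0.png

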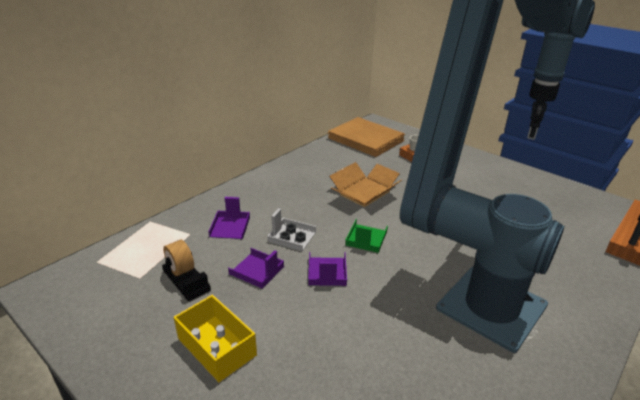

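Tray candidates in the top view are the grey tray with three nuts at (273,206), purple at (246,153), (219,218) and (258,265), and green at (320,261). I choose the grey one. The carton is at (387,209), and its look-alike is the wooden block at (492,128). I'll check both choices in a close crop.

```bash
cat > h.py <<'E'
import numpy as np,cv2
from workcell import env, read_camera, calibration
def ray(cal,u,v):
    K=np.array(cal["intrinsics"]);V=np.array(cal["view"]);R=V[:3,:3];t=V[:3,3]
    d=np.array([(u-K[0,2])/K[0,0],-(v-K[1,2])/K[1,1],-1.]);return -R.T@t,R.T@d
def onz(cal,u,v,z):
    c,d=ray(cal,u,v);return c+d*(z-c[2])/d[2]
def proj(cal,p):
    K=np.array(cal["intrinsics"]);V=np.array(cal["view"]);q=V[:3,:3]@np.array(p)+V[:3,3]
    return K[0,0]*q[0]/-q[2]+K[0,2],-K[1,1]*q[1]/-q[2]+K[1,2]
E
python3 - <<'E'
from h import *
im=cv2.imread("pics/top0.png")
a=cv2.resize(im[160:255,340:440],None,fx=4,fy=4,interpolation=cv2.INTER_CUBIC)
b=cv2.resize(im[160:255,225:325],None,fx=4,fy=4,interpolation=cv2.INTER_CUBIC)
cv2.imwrite("pics/crop.png",np.hstack([a,b]))
E
```

```text
(no output)
```

View pics/crop.png

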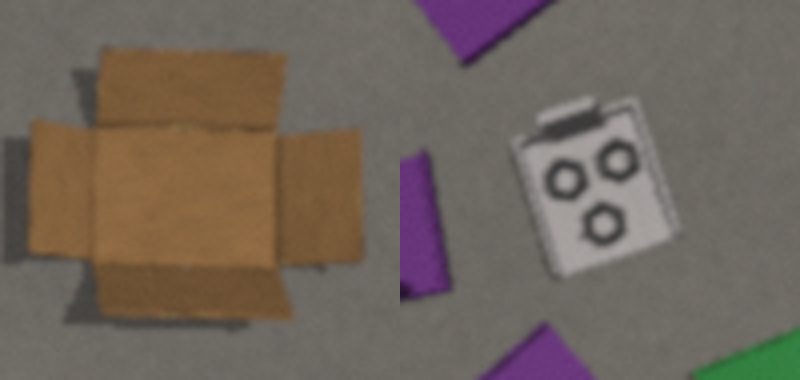

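```bash
python3 - <<'E'
from h import *
c=calibration("top")
f=lambda u,v,z,o:onz(c,o+u/4,160+v/4,z)
B=np.array([f(u,v,.012,340) for u,v in [(96,127),(275,130),(275,267),(96,265)]]);print(B.round(4),B.mean(0).round(4))
print("sizes",[np.linalg.norm(B[i]-B[(i+1)%4]).round(4) for i in range(4)])
e=(B[0]+B[1]-B[2]-B[3]);print("yaw",np.arctan2(e[1],e[0]), "yaw2",np.arctan2(*( -(B[0]+B[3]-B[1]-B[2])[:2]*[1,-1])))
# fixed side edges assuming each lies in vertical mid-plane: solve along ray in plane at angle: distance 65 from crease
for n,(u,v),m in [("far",(193,50),np.array([1,0])),("near",(195,318),np.array([-1,0])),("left",(30,190),np.array([0,1])),("right",(362,195),np.array([0,-1]))]:
    h=.055 if m[0] else .07
    best=min(((abs(np.hypot((f(u,v,z,340)-B.mean(0))[:2]@m-h,z-.012)-.065),z) for z in np.arange(.012,.08,.0005)))
    print(n,best,f(u,v,best[1],340).round(3),"ang",np.arcsin(min(1,(best[1]-.012)/.065)))
T=np.array([f(u-400,v,z,225) for u,v,z in [(515,140,.022),(637,97,.022),(678,235,.022),(560,277,.022)]]);print(T.round(4),T.mean(0).round(4))
print("sizes",[np.linalg.norm(T[i]-T[(i+1)%4]).round(4) for i in range(4)])
e=(T[0]+T[1]-T[2]-T[3]);print("yaw",np.arctan2(e[1],e[0]))
for u,v in [(540,110),(590,95),(543,123),(598,105),(568,108)]: print("h",f(u-400,v,.075,225).round(4))
for u,v in [(567,180),(618,160),(604,223)]: print("nut",f(u-400,v,.019,225).round(4))
E
```

```text
[[ 0.6058 -0.1438  0.012 ]
 [ 0.6022 -0.2807  0.012 ]
 [ 0.4968 -0.2757  0.012 ]
 [ 0.4993 -0.141   0.012 ]] [ 0.551  -0.2103  0.012 ]
sizes [np.float64(0.1369), np.float64(0.1056), np.float64(0.1348), np.float64(0.1065)]
yaw -0.036664611037182715 yaw2 -0.022449095479042207
far (np.float64(2.1713583918475665e-05), np.float64(0.055000000000000035)) [ 0.655 -0.213  0.055] ang 0.722868434116788
near (np.float64(0.00014712494399138354), np.float64(0.06200000000000004)) [ 0.455 -0.206  0.062] ang 0.877636419218144
left (np.float64(9.417636017089448e-05), np.float64(0.05300000000000003)) [ 0.55  -0.09   0.053] ang 0.6825441271195268
right (np.float64(7.567788849946466e-05), np.float64(0.04850000000000003)) [ 0.545 -0.334  0.048] ang 0.5962439084858486
[[0.5966 0.1938 0.022 ]
 [0.6294 0.1008 0.022 ]
 [0.5224 0.0687 0.022 ]
 [0.4913 0.1573 0.022 ]] [0.5599 0.1301 0.022 ]
sizes [np.float64(0.0986), np.float64(0.1117), np.float64(0.0939), np.float64(0.1114)]
yaw 0.3124122883720889
h [0.6081 0.166  0.075 ]
h [0.619  0.1295 0.075 ]
h [0.5983 0.1636 0.075 ]
h [0.6114 0.1236 0.075 ]
h [0.6094 0.1455 0.075 ]
nut [0.5658 0.1538 0.019 ]
nut [0.5809 0.1151 0.019 ]
nut [0.5325 0.1251 0.019 ]
```

The picture confirms the choices. The grey tray has three nuts, at crop pixels (567,180), (618,160) and (604,223). Its handle is at the far end, around (567,112), and its open lip faces the robot. The carton is in the left half, with its base corners at about (96,127) to (275,267). The measured sizes agree with the given ones to within 5 mm. I'll push the right side first.

```bash
python3 -m jog '[[[0.19,0.07,-0.02],[0,0,-0.15],0],[[0.38,0.14,-0.03],[0,0,-0.3],0],[[0.38,0.14,-0.03],[0,0,-0.3],0],[[0.38,0.14,-0.03],[0,0,-0.3],0],[[0.38,0.14,-0.03],[0,0,-0.3],0],[[0.38,0.14,-0.03],[0,0,-0.3],0],[[0.38,0.14,-0.03],[0,0,-0.3],0],[[0.38,0.14,-0.03],[0,0,-0.3],0],[[0.38,0.14,-0.03],[0,0,-0.3],0],[[0.38,0.14,-0.03],[0,0,-0.3],0],[[0.38,0.14,-0.03],[0,0,-0.3],0],[[0.38,0.14,-0.03],[0,0,-0.3],0]]' 40
python3 -m jog '[[[0,0,-0.04],[0,0,0],0],[[0,0,-0.08],[0,0,0],0],[[0,0,-0.12],[0,0,0],0],[[0,0,-0.16],[0,0,0],0],[[0,0,-0.16],[0,0,0],0],[[0,0.02,-0.16],[0,0,0],0],[[0,0.04,-0.16],[0,0,0],0],[[0,0.055,-0.16],[0,0,0],0],[[0,0.07,-0.16],[0,0,0],0],[[0,0.08,-0.16],[0,0,0],0],[[0,0.08,-0.16],[0,0,0],0]]'
```

```text
clock: 1.1
tcp_pos: [0.545, -0.3833, 0.1998]
orientation: [1.0, 0.003, -0.001, -0.001]
force: [-0.2, -0.6, -1.1]
finger_gap: -0.0001
grip_force: 0.0
clock: 2.02
tcp_pos: [0.5453, -0.3261, 0.0586]
orientation: [1.0, 0.002, 0.006, 0.019]
force: [-30.6, -38.2, 56.8]
finger_gap: -0.0003
grip_force: 34.0
```

```bash
python3 - <<'E'
from h import *
for n in ["top","side"]: cv2.imwrite(f"pics/{n}1.png",read_camera(n)[:,:,::-1])
a=cv2.imread("pics/top1.png")[140:290,320:560];b=cv2.imread("pics/side1.png")[90:240,280:520]
cv2.imwrite("pics/c1.png",np.vstack([cv2.resize(x,(0,0),fx=2,fy=2) for x in(a,b)]))
E
```

```text
(no output)
```

View pics/c1.png

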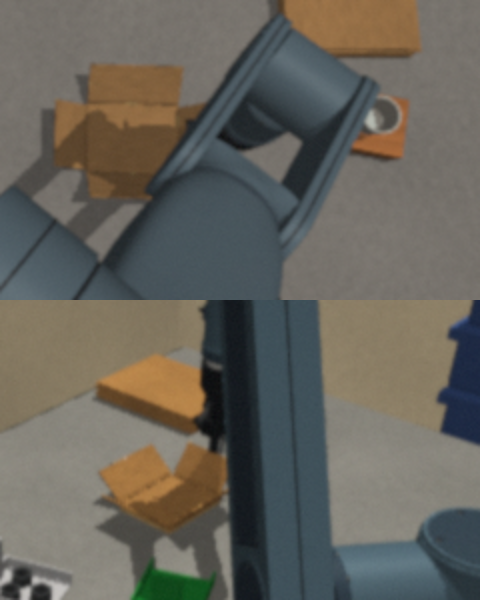

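The fingers jammed on the panel's outer edge at about (213,450) in the crop, because friction pushed the panel towards its crease. I'll back off, and this time follow the edge's arc upward.

```bash
python3 -m jog '[[[0,-0.03,0.02],[0,0,0],0],[[0,-0.06,0.02],[0,0,0],0],[[0,-0.08,0.02],[0,0,0],0],[[0,-0.08,0.06],[0,0,0],0],[[0,-0.08,0.1],[0,0,0],0],[[0,-0.08,0.16],[0,0,0],0],[[0,-0.08,0.16],[0,0,0],0]]'
python3 - <<'E'
from h import *
cv2.imwrite("pics/wrist2.png",read_camera("wrist")[:,:,::-1])
cv2.imwrite("pics/side2.png",read_camera("side")[:,:,::-1])
a=cv2.imread("pics/wrist2.png")
b=cv2.resize(cv2.imread("pics/side2.png")[140:220,310:430],(0,0),fx=2,fy=2)
p=np.zeros((400,800,3),np.uint8);p[:,:]=0;p[:400,:560]=a[:,40:600];p[:160,560:800]=b;cv2.imwrite("pics/c2.png",p)
E
```

```text
clock: 2.7
tcp_pos: [0.5444, -0.3878, 0.2105]
orientation: [1.0, 0.0, 0.004, 0.004]
force: [0.5, -0.6, 1.0]
finger_gap: 0.0002
grip_force: 0.0
```

View pics/c2.png

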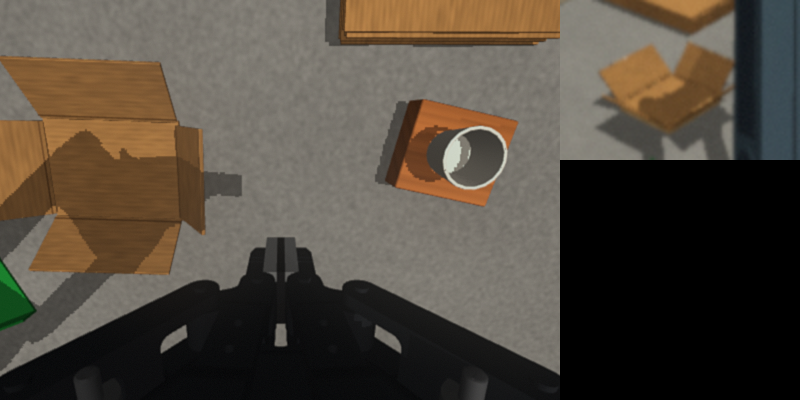

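```bash
cat >> h.py <<'E'
C=np.array([.551,-.2103])
N=dict(far=((1,0),.055),near=((-1,0),.055),left=((0,1),.07),right=((0,-1),.07))
def ang(cal,side,u,v):
    m,h=np.array(N[side][0]),N[side][1]
    r=[]
    for z in np.arange(.012,.079,.0005):
        p=onz(cal,u,v,z); d=(p[:2]-C)@m-h
        r.append((abs(np.hypot(d,z-.012)-.065),np.degrees(np.arctan2(z-.012,d)),p.round(3).tolist()))
    return min(r,key=lambda t:t[0])
E
python3 - <<'E'
from h import *
c=calibration("wrist")
print(ang(c,"right",243,181)); print(ang(c,"far",120,60));print(ang(c,"near",140,271))
B=np.array([onz(c,40+u,v,.012) for u,v in [(47,122),(176,124),(180,218),(52,218)]]);print(B.round(4),B.mean(0))
E
```

```text
(np.float64(0.00022032260582671714), np.float64(54.35370514485299), [0.553, -0.318, 0.065])
(np.float64(3.341591240010877e-05), np.float64(35.25523625539774), [0.659, -0.213, 0.05])
(np.float64(1.9502399552964733e-05), np.float64(61.24205455374791), [0.465, -0.213, 0.069])
[[ 0.6053 -0.1483  0.012 ]
 [ 0.6031 -0.2814  0.012 ]
 [ 0.5002 -0.2771  0.012 ]
 [ 0.5007 -0.134   0.012 ]] [ 0.55233025 -0.21021833  0.012     ]
```

```bash
python3 -m jog '[[[0,0,-0.04],[0,0,0],0],[[0,0,-0.08],[0,0,0],0],[[0,0,-0.12],[0,0,0],0],[[0,0,-0.155],[0,0,0],0],[[0,0,-0.155],[0,0,0],0],[[0,0,-0.155],[0,0,0],0],[[0,0.03,-0.155],[0,0,0],0],[[0,0.05,-0.155],[0,0,0],0],[[0,0.06,-0.15],[0,0,0],0],[[0,0.065,-0.145],[0,0,0],0],[[0,0.07,-0.14],[0,0,0],0]]'
python3 -m jog '[[[0,0.005,0.004],[0,0,0],0],[[0,0.01,0.007],[0,0,0],0],[[0,0.015,0.01],[0,0,0],0],[[0,0.018,0.012],[0,0,0],0]]'
```

```text
clock: 3.72
tcp_pos: [0.5448, -0.3165, 0.0646]
orientation: [1.0, 0.001, 0.002, 0.002]
force: [0.7, -1.9, -0.3]
finger_gap: -0.0001
grip_force: 0.7
clock: 4.05
tcp_pos: [0.5436, -0.2971, 0.0738]
orientation: [1.0, 0.001, 0.0, 0.0]
force: [-0.2, -2.4, -0.7]
finger_gap: 0.0001
grip_force: 0.8
```

```bash
python3 -m jog '[[[0,0.003,-0.005],[0,0,0],0],[[0,0.006,-0.008],[0,0,0],0],[[0,0.008,-0.01],[0,0,0],0],[[0,0.008,-0.01],[0,0,0],0]]'
```

```text
clock: 4.38
tcp_pos: [0.5449, -0.2931, 0.0698]
orientation: [1.0, 0.001, 0.003, 0.004]
force: [-10.8, -3.1, 35.7]
finger_gap: 0.0001
grip_force: 19.8
```

```bash
python3 -m jog '[[[0,0,0.03],[0,0,0],0],[[0,-0.03,0.03],[0,0,0],0],[[0,-0.05,0.03],[0,0,0],0],[[0,-0.05,0.03],[0,0,0],0],[[0,-0.05,0.0],[0,0,0],0],[[0,-0.05,-0.02],[0,0,0],0],[[0,-0.05,-0.02],[0,0,0],0],[[0,-0.05,-0.02],[0,0,0],0],[[0,-0.04,-0.02],[0,0,0],0],[[0,-0.03,-0.02],[0,0,0],0],[[0,-0.025,-0.018],[0,0,0],0],[[0,-0.02,-0.016],[0,0,0],0],[[0,-0.015,-0.014],[0,0,0],0]]'
python3 -m jog '[[[0,0.005,0.002],[0,0,0],0],[[0,0.01,0.004],[0,0,0],0],[[0,0.013,0.004],[0,0,0],0],[[0,0.013,0.004],[0,0,0],0]]'
```

```text
clock: 5.47
tcp_pos: [0.544, -0.3034, 0.0505]
orientation: [1.0, 0.001, 0.001, 0.0]
force: [-0.8, 0.3, 1.1]
finger_gap: 0.0001
grip_force: 0.0
clock: 5.8
tcp_pos: [0.5439, -0.2937, 0.0541]
orientation: [1.0, 0.001, 0.001, 0.003]
force: [-1.3, -7.9, -1.9]
finger_gap: -0.0001
grip_force: 4.1
```

```bash
python3 -m jog '[[[0,0.004,0],[0,0,0],0],[[0,0.006,0.0],[0,0,0],0],[[0,0.006,0],[0,0,0],0]]'
```

```text
clock: 6.05
tcp_pos: [0.544, -0.2932, 0.0543]
orientation: [1.0, 0.001, 0.001, 0.007]
force: [-2.0, -23.7, -8.0]
finger_gap: -0.0002
grip_force: 12.0
```

```bash
python3 -m jog '[[[0,-0.03,0],[0,0,0],0],[[0,-0.04,0.04],[0,0,0],0],[[0,-0.04,0.08],[0,0,0],0],[[0.04,-0.03,0.1],[0,0,0],0],[[0.08,0,0.1],[0,0,0],0],[[0.11,0.025,0.1],[0,0,0],0],[[0.14,0.05,0.1],[0,0,0],0],[[0.175,0.075,0.1],[0,0,0],0],[[0.175,0.075,0.1],[0,0,0],0],[[0.175,0.075,0.06],[0,0,0],0],[[0.175,0.075,0.02],[0,0,0],0],[[0.175,0.075,-0.022],[0,0,0],0],[[0.175,0.075,-0.022],[0,0,0],0],[[0.175,0.075,-0.022],[0,0,0],0]]'
```

```text
clock: 7.22
tcp_pos: [0.716, -0.2092, 0.0282]
orientation: [1.0, 0.001, -0.003, -0.002]
force: [0.8, -0.4, 1.0]
finger_gap: -0.0001
grip_force: 0.0
```

```bash
python3 -m jog '[[[-0.03,0,0],[0,0,0],0],[[-0.045,0,0],[0,0,0],0],[[-0.052,0,0],[0,0,0],0],[[-0.056,0,0.005],[0,0,0],0],[[-0.061,0,0.01],[0,0,0],0],[[-0.066,0,0.013],[0,0,0],0],[[-0.071,0,0.016],[0,0,0],0],[[-0.076,0,0.018],[0,0,0],0],[[-0.081,0,0.02],[0,0,0],0]]'
python3 -m jog '[[[-0.005,0,0.002],[0,0,0],0],[[-0.01,0,0.003],[0,0,0],0],[[-0.015,0,0.004],[0,0,0],0],[[-0.02,0,0.004],[0,0,0],0]]'
```

```text
clock: 7.97
tcp_pos: [0.6376, -0.2105, 0.0522]
orientation: [1.0, 0.001, 0.001, 0.0]
force: [2.1, -1.8, 1.6]
finger_gap: 0.0001
grip_force: 1.3
clock: 8.3
tcp_pos: [0.618, -0.21, 0.055]
orientation: [1.0, 0.001, 0.001, -0.0]
force: [19.5, 2.5, -9.7]
finger_gap: 0.0002
grip_force: 9.8
```

```bash
python3 -m jog '[[[0.03,0,0],[0,0,0],0],[[0.04,0,0.04],[0,0,0],0],[[0.04,0.0,0.08],[0,0,0],0],[[0.03,0.03,0.1],[0,0,0],0],[[0.01,0.06,0.1],[0,0,0],0],[[-0.01,0.1,0.1],[0,0,0],0],[[-0.04,0.13,0.1],[0,0,0],0],[[-0.07,0.16,0.1],[0,0,0],0],[[-0.07,0.185,0.1],[0,0,0],0],[[-0.07,0.185,0.06],[0,0,0],0],[[-0.07,0.185,0.02],[0,0,0],0],[[-0.07,0.185,-0.024],[0,0,0],0],[[-0.07,0.185,-0.024],[0,0,0],0],[[-0.07,0.185,-0.024],[0,0,0],0]]'
python3 -m jog '[[[0,-0.03,0],[0,0,0],0],[[0,-0.045,0],[0,0,0],0],[[0,-0.052,0],[0,0,0],0],[[0,-0.056,0.005],[0,0,0],0],[[0,-0.061,0.01],[0,0,0],0],[[0,-0.066,0.013],[0,0,0],0],[[0,-0.071,0.016],[0,0,0],0],[[0,-0.076,0.018],[0,0,0],0],[[0,-0.081,0.02],[0,0,0],0]]'
```

```text
clock: 9.47
tcp_pos: [0.5441, -0.0246, 0.0288]
orientation: [1.0, 0.001, -0.004, -0.001]
force: [0.6, 0.2, -0.5]
finger_gap: -0.0
grip_force: 0.0
clock: 10.22
tcp_pos: [0.5483, -0.1066, 0.0532]
orientation: [1.0, 0.001, 0.001, 0.0]
force: [-0.2, 2.8, 1.1]
finger_gap: -0.0001
grip_force: 1.3
```

```bash
python3 -m jog '[[[0,-0.005,0.002],[0,0,0],0],[[0,-0.01,0.003],[0,0,0],0],[[0,-0.015,0.004],[0,0,0],0],[[0,-0.02,0.004],[0,0,0],0],[[0,-0.022,0.004],[0,0,0],0]]'
python3 -m jog '[[[0,0.03,0],[0,0,0],0],[[0,0.04,0.04],[0,0,0],0],[[0,0.04,0.08],[0,0,0],0],[[-0.04,0.04,0.1],[0,0,0],0],[[-0.08,0.04,0.1],[0,0,0],0],[[-0.11,0.01,0.1],[0,0,0],0],[[-0.14,-0.02,0.1],[0,0,0],0],[[-0.16,-0.05,0.1],[0,0,0],0],[[-0.16,-0.08,0.1],[0,0,0],0],[[-0.16,-0.08,0.06],[0,0,0],0],[[-0.16,-0.08,0.02],[0,0,0],0],[[-0.16,-0.08,-0.014],[0,0,0],0],[[-0.16,-0.08,-0.014],[0,0,0],0],[[-0.16,-0.08,-0.014],[0,0,0],0]]'
```

```text
clock: 10.63
tcp_pos: [0.5474, -0.127, 0.0553]
orientation: [1.0, 0.0, -0.0, -0.002]
force: [2.3, 14.5, 8.6]
finger_gap: -0.0001
grip_force: 7.6
clock: 11.8
tcp_pos: [0.386, -0.2075, 0.0401]
orientation: [1.0, 0.001, -0.002, -0.002]
force: [0.3, -1.0, 1.1]
finger_gap: -0.0002
grip_force: 0.0
```

```bash
python3 -m jog '[[[0.03,0,0],[0,0,0],0],[[0.05,0,0],[0,0,0],0],[[0.058,0,0.001],[0,0,0],0],[[0.063,0,0.004],[0,0,0],0],[[0.068,0,0.007],[0,0,0],0],[[0.073,0,0.009],[0,0,0],0],[[0.078,0,0.011],[0,0,0],0],[[0.083,0,0.012],[0,0,0],0]]'
python3 -m jog '[[[0.005,0,0.002],[0,0,0],0],[[0.01,0,0.002],[0,0,0],0],[[0.015,0,0.002],[0,0,0],0],[[0.018,0,0.002],[0,0,0],0]]'
```

```text
clock: 12.47
tcp_pos: [0.4706, -0.2083, 0.0542]
orientation: [1.0, 0.001, 0.0, 0.0]
force: [-2.9, 0.2, 1.2]
finger_gap: -0.0002
grip_force: 1.1
clock: 12.8
tcp_pos: [0.4867, -0.2079, 0.0551]
orientation: [1.0, 0.002, -0.003, -0.0]
force: [-17.5, -3.5, 14.4]
finger_gap: 0.0001
grip_force: 9.2
```

```bash
python3 -m jog '[[[-0.03,0,0],[0,0,0],0],[[-0.04,0.0,0.04],[0,0,0],0],[[-0.04,0,0.08],[0,0,0],0.2],[[-0.03,0.03,0.12],[0,0,-0.12],0.5],[[-0.02,0.06,0.14],[0,0,-0.24],0.5],[[0,0.09,0.15],[0,0,-0.36],0.5],[[0.02,0.12,0.15],[0,0,-0.48],0.5],[[0.04,0.15,0.15],[0,0,-0.6],0.5],[[0.06,0.18,0.15],[0,0,-0.72],0.5],[[0.08,0.21,0.15],[0,0,-0.84],0.5],[[0.1,0.24,0.15],[0,0,-0.96],0.5],[[0.12,0.27,0.15],[0,0,-1.08],0.5],[[0.12,0.31,0.15],[0,0,-1.2],0.5],[[0.12,0.353,0.15],[0,0,-1.259],0.5],[[0.12,0.353,0.15],[0,0,-1.259],0.5],[[0.12,0.353,0.15],[0,0,-1.259],0.5],[[0.12,0.353,0.15],[0,0,-1.259],0.5]]'
python3 - <<'E'
from h import *
o=env.get_obs();print(o["joint_positions"].round(2),o["tcp_pos"])
c=calibration("wrist");cv2.imwrite("pics/w3.png",read_camera("wrist")[:,:,::-1]);cv2.imwrite("pics/t3.png",read_camera("top")[:,:,::-1])
np.save("w3.npy",np.array(c["view"]))
a=cv2.imread("pics/w3.png");b=cv2.imread("pics/t3.png")[160:260,330:450]
p=np.zeros((400,800,3),np.uint8);p[:,:540]=a[:,50:590];p[:210,548:800]=cv2.resize(b,(252,210));cv2.imwrite("pics/c3.png",p)
E
```

```text
clock: 14.22
tcp_pos: [0.6085, 0.1454, 0.2049]
orientation: [0.81, -0.587, -0.0, 0.0]
force: [-0.5, -0.2, 0.2]
finger_gap: 0.0426
grip_force: 0.0
[ 0.06  0.41  1.38 -0.    1.35  2.88] [0.60851304 0.1453548  0.20488869]
```

View pics/c3.png

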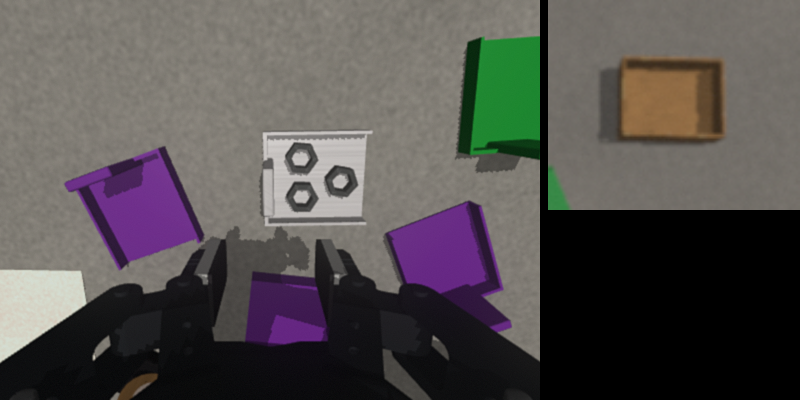

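The carton shows four upright sides (right inset). In the wrist view the tray handle is the strip at crop (268,190) and the nuts are still on the tray. I'll check the handle position and turn the gripper by half a turn, since joint 6 is close to its limit.

```bash
python3 - <<'E'
from h import *
c=calibration("wrist");c["view"]=np.load("w3.npy")
f=lambda u,v,z:onz(c,u+50,v,z)
a,b=f(268,163,.075),f(268,217,.075);print(a,b,(a+b)/2,np.linalg.norm(a-b))
for w in [(263,163),(273,163),(263,217),(273,217)]:print(f(*w,.075).round(4))
T=np.array([f(*w,.022) for w in [(264,132),(372,131),(366,224),(265,224)]]);print(T.round(4))
e=T[0]-T[1];g=T[3]-T[2];print(np.arctan2(e[1],e[0]),np.arctan2(g[1],g[0]))
E
python3 -m jog '[[[0,0,0],[0,0,0.3],0.5],[[0,0,0],[0,0,0.6],0.5],[[0,0,0],[0,0,0.9],0.5],[[0,0,0],[0,0,1.2],0.5],[[0,0,0],[0,0,1.5],0.5],[[0,0,0],[0,0,1.8],0.5],[[0,0,0],[0,0,1.8],0.5],[[0,0,0],[0,0,1.8],0.5],[[0,0,0],[0,0,1.8],0.5],[[0,0,0],[0,0,1.8],0.5],[[0,0,0],[0,0,1.8],0.5],[[0,0,0],[0,0,1.8],0.5],[[0,0,0],[0,0,1.8],0.5],[[0,0,0],[0,0,1.8],0.5],[[0,0,0],[0,0,1.8],0.5],[[0,0,0],[0,0,1.8],0.5]]'
python3 -m jog '[[[0,0,0],[0,0,0.3],0.5],[[0,0,0],[0,0,0.6],0.5],[[0,0,0],[0,0,0.9],0.5],[[0,0,0],[0,0,1.2],0.5],[[0,0,0],[0,0,1.342],0.5],[[0,0,0],[0,0,1.342],0.5],[[0,0,0],[0,0,1.342],0.5],[[0,0,0],[0,0,1.342],0.5],[[0,0,0],[0,0,1.342],0.5],[[0,0,0],[0,0,1.342],0.5],[[0,0,0],[0,0,1.342],0.5],[[0,0,0],[0,0,1.342],0.5],[[0,0,0],[0,0,1.342],0.5]]'
```

```text
[0.61950114 0.1217566  0.075     ] [0.60442302 0.16840263 0.075     ] [0.61196208 0.14507962 0.075     ] 0.049022457215124736
[0.6236 0.1231 0.075 ]
[0.6154 0.1204 0.075 ]
[0.6087 0.1698 0.075 ]
[0.6001 0.167  0.075 ]
[[0.6307 0.1013 0.022 ]
 [0.5281 0.0668 0.022 ]
 [0.4956 0.1602 0.022 ]
 [0.5999 0.1941 0.022 ]]
0.32369400524689285 0.3144046311305239
clock: 15.65
tcp_pos: [0.6088, 0.143, 0.2054]
orientation: [0.963, 0.268, 0.0, 0.0]
force: [-0.3, -0.6, -0.0]
finger_gap: 0.0428
grip_force: 0.0
clock: 16.73
tcp_pos: [0.6087, 0.1439, 0.2054]
orientation: [0.59, 0.807, 0.0, 0.0]
force: [0.3, 0.4, -0.6]
finger_gap: 0.0427
grip_force: 0.0
```

```bash
python3 -m jog '[[[0.002,0.001,-0.04],[0,0,0.005],0.5],[[0.002,0.001,-0.08],[0,0,0.005],0.5],[[0.002,0.001,-0.12],[0,0,0.005],0.5],[[0.002,0.001,-0.15],[0,0,0.005],0.5],[[0.002,0.001,-0.167],[0,0,0.005],0.5],[[0.002,0.001,-0.167],[0,0,0.005],0.5],[[0.002,0.001,-0.167],[0,0,0.005],0.5],[[0.002,0.001,-0.167],[0,0,0.005],0.3],[[0.002,0.001,-0.167],[0,0,0.005],0.15],[[0.002,0.001,-0.167],[0,0,0.005],0],[[0.002,0.001,-0.167],[0,0,0.005],0],[[0.002,0.001,-0.167],[0,0,0.005],0],[[0.002,0.001,-0.167],[0,0,0.005],0],[[0.002,0.001,-0.167],[0,0,0.005],0],[[0.002,0.001,-0.167],[0,0,0.005],0]]' 80
```

```text
clock: 17.98
tcp_pos: [0.6118, 0.1458, 0.0406]
orientation: [0.586, 0.81, 0.001, 0.002]
force: [-0.9, -1.1, 6.5]
finger_gap: 0.0092
grip_force: 79.3
```

```bash
python3 -m jog '[[[0,0,0.004],[0,0,0],0],[[0,0,0.01],[0,0,0],0],[[0,0,0.02],[0,0,0],0],[[0,0,0.035],[0,0,0],0],[[0,0,0.05],[0,0,0],0],[[0,0,0.065],[0,0,0],0],[[0,0,0.08],[0,0,0],0],[[0,0,0.095],[0,0,0],0],[[0,0,0.11],[0,0,0],0],[[0,0,0.12],[0,0,0],0],[[0,0,0.127],[0,0,0],0],[[0,0,0.13],[0,0,0],0],[[0,0,0.13],[0,0,0],0]]'
python3 - <<'E'
from h import *
cv2.imwrite("pics/s4.png",read_camera("side")[:,:,::-1])
cv2.imwrite("pics/c4.png",cv2.resize(cv2.imread("pics/s4.png")[110:290,210:450],(0,0),fx=2.5,fy=2.5))
E
```

```text
clock: 19.07
tcp_pos: [0.6107, 0.1459, 0.1689]
orientation: [0.586, 0.81, 0.0, 0.0]
force: [0.5, 0.5, -3.5]
finger_gap: 0.0091
grip_force: 78.0
```

View pics/c4.png

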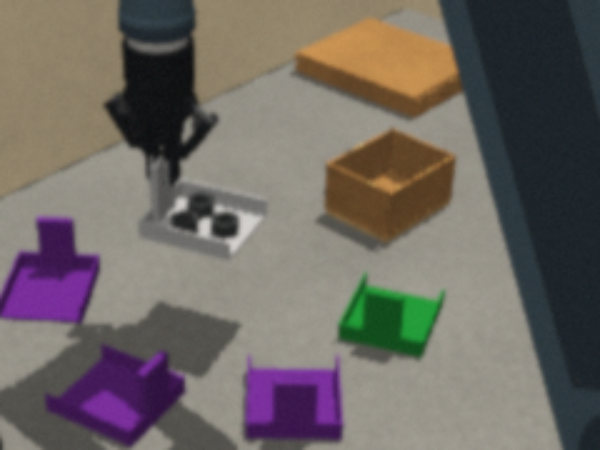

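The tray is level in the gripper, with three nuts at about (200,205), (185,222) and (225,225), and the carton is standing upright at (390,190). Next I carry the tray over.

```bash
python3 -m jog '[[[0,-0.003,0],[0,0,-0.003],0],[[0.002,-0.011,0],[0,0,-0.01],0],[[0.004,-0.024,0],[0,0,-0.023],0],[[0.007,-0.041,0],[0,0,-0.04],0],[[0.011,-0.061,0],[0,0,-0.059],0],[[0.015,-0.084,0],[0,0,-0.081],0],[[0.019,-0.109,0],[0,0,-0.105],0],[[0.024,-0.135,0],[0,0,-0.13],0],[[0.029,-0.161,0],[0,0,-0.155],0],[[0.033,-0.187,0],[0,0,-0.18],0],[[0.038,-0.213,0],[0,0,-0.205],0],[[0.043,-0.239,0],[0,0,-0.23],0],[[0.047,-0.264,0],[0,0,-0.254],0],[[0.051,-0.287,0],[0,0,-0.277],0],[[0.055,-0.307,0],[0,0,-0.296],0],[[0.058,-0.324,0],[0,0,-0.312],0],[[0.06,-0.337,0],[0,0,-0.325],0],[[0.062,-0.348,0],[0,0,-0.335],0],[[0.063,-0.355,0],[0,0,-0.342],0],[[0.064,-0.358,0],[0,0,-0.345],0]]'
python3 - <<'E'
from h import *
print(env.get_obs()["joint_positions"].round(2),env.get_obs()["tcp_pos"])
E
```

```text
clock: 20.78
tcp_pos: [0.6744, -0.2131, 0.1681]
orientation: [0.717, 0.697, -0.0, -0.0]
force: [-0.3, 0.1, -3.7]
finger_gap: 0.0091
grip_force: 78.0
[-0.46  0.58  1.19 -0.    1.37 -0.44] [ 0.6744166  -0.21314354  0.16808132]
```

```bash
python3 -m jog '[[[-0.004,0,-0.009],[0,-0.087,0],0],[[-0.008,0,-0.0135],[0,-0.175,0],0],[[-0.013,0,-0.006],[0,-0.262,0],0],[[-0.019,0,0.0025],[0,-0.349,0],0],[[-0.026,0,0.01],[0,-0.436,0],0],[[-0.033,0,0.0165],[0,-0.524,0],0],[[-0.041,0,0.022],[0,-0.611,0],0],[[-0.049,0,0.0275],[0,-0.698,0],0],[[-0.049,0,0.0275],[0,-0.698,0],0],[[-0.049,0,0.0275],[0,-0.698,0],0],[[-0.049,0,0.0275],[0,-0.698,0],0],[[-0.049,0,0.0275],[0,-0.698,0],0]]'
python3 - <<'E'
from h import *
print(env.get_obs()["joint_positions"].round(2))
cv2.imwrite("pics/s5.png",read_camera("side")[:,:,::-1])
cv2.imwrite("pics/c5.png",cv2.resize(cv2.imread("pics/s5.png")[80:220,300:480],(0,0),fx=3,fy=3))
E
```

```text
clock: 21.78
tcp_pos: [0.6263, -0.212, 0.1968]
orientation: [0.672, 0.656, 0.245, 0.239]
force: [-0.1, -0.2, -2.2]
finger_gap: 0.009
grip_force: 79.0
[-0.74  0.2   1.93  0.83  0.63 -1.31]
```

View pics/c5.png

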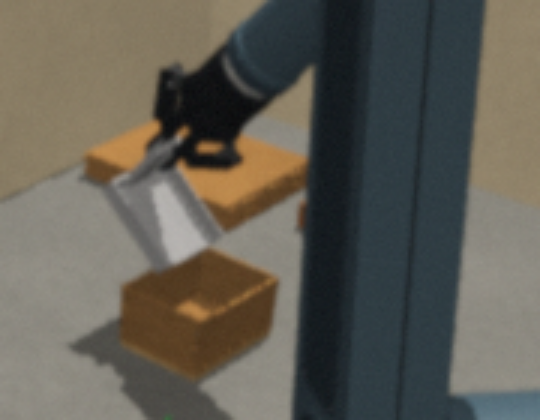

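The tray is tipped at about (170,220) and looks empty, and the force has dropped to the tray's own weight. I'll level it and carry it back.

```bash
python3 -m jog '[[[0.004,0,0.01],[0,0.05,0],0],[[0.01,0,0.015],[0,0.15,0],0],[[0.018,0,0.015],[0,0.25,0],0],[[0.026,0,0.01],[0,0.35,0],0],[[0.034,0,0.005],[0,0.45,0],0],[[0.041,0,0],[0,0.55,0],0],[[0.046,0,0],[0,0.65,0],0],[[0.049,0,0],[0,0.698,0],0],[[0.049,0,-0.01],[0,0.698,0],0],[[0.049,0,-0.02],[0,0.698,0],0],[[0.049,0,-0.0275],[0,0.698,0],0],[[0.049,0,-0.0275],[0,0.698,0],0],[[0.049,0,-0.0275],[0,0.698,0],0]]'
python3 -m jog '[[[0,0.003,0],[0,0,0.003],0],[[-0.002,0.011,0],[0,0,0.01],0],[[-0.004,0.024,0],[0,0,0.023],0],[[-0.007,0.041,0],[0,0,0.04],0],[[-0.011,0.061,0],[0,0,0.059],0],[[-0.015,0.084,0],[0,0,0.081],0],[[-0.019,0.109,0],[0,0,0.105],0],[[-0.024,0.135,0],[0,0,0.13],0],[[-0.029,0.161,0],[0,0,0.155],0],[[-0.033,0.187,0],[0,0,0.18],0],[[-0.038,0.213,0],[0,0,0.205],0],[[-0.043,0.239,0],[0,0,0.23],0],[[-0.047,0.264,0],[0,0,0.254],0],[[-0.051,0.287,0],[0,0,0.277],0],[[-0.055,0.307,0],[0,0,0.296],0],[[-0.058,0.324,0],[0,0,0.312],0],[[-0.06,0.337,0],[0,0,0.325],0],[[-0.064,0.358,0],[0,0,0.345],0],[[-0.064,0.358,0],[0,0,0.345],0],[[-0.064,0.358,0],[0,0,0.345],0]]'
python3 - <<'E'
from h import *
cv2.imwrite("pics/t6.png",read_camera("top")[:,:,::-1]);cv2.imwrite("pics/s6.png",read_camera("side")[:,:,::-1])
a=cv2.imread("pics/t6.png")[150:270,220:450];b=cv2.imread("pics/s6.png")[110:290,210:450]
p=np.zeros((560,480,3),np.uint8);p[:240,:460]=cv2.resize(a,(460,240));p[240:,:427]=cv2.resize(b,(427,320));cv2.imwrite("pics/c6.png",p)
E
```

```text
clock: 22.92
tcp_pos: [0.6731, -0.212, 0.1674]
orientation: [0.716, 0.698, -0.0, -0.001]
force: [-0.4, -0.8, -1.7]
finger_gap: 0.0091
grip_force: 78.9
clock: 24.58
tcp_pos: [0.6097, 0.1476, 0.1687]
orientation: [0.585, 0.811, 0.0, 0.0]
force: [0.2, 0.2, -0.7]
finger_gap: 0.0086
grip_force: 79.0
```

View pics/c6.png

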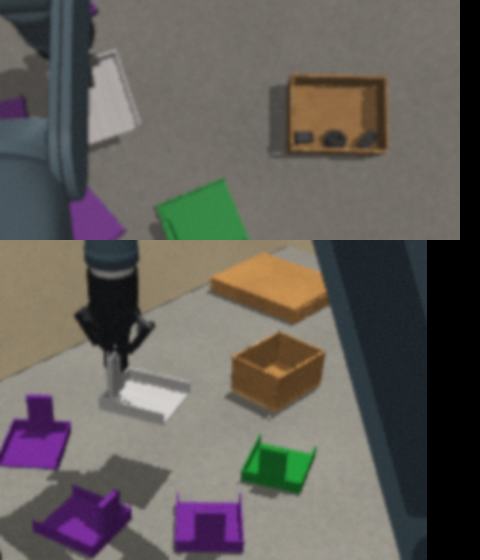

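All three nuts are in the carton along its near wall, at (303,138), (335,138) and (368,140). The sides are upright and the tray is empty and level. I'll set it down.

```bash
python3 -m jog '[[[0,0,-0.01],[0,0,0],0],[[0,0,-0.03],[0,0,0],0],[[0,0,-0.05],[0,0,0],0],[[0,0,-0.07],[0,0,0],0],[[0,0,-0.09],[0,0,0],0],[[0,0,-0.105],[0,0,0],0],[[0,0,-0.115],[0,0,0],0],[[0,0,-0.121],[0,0,0],0],[[0,0,-0.126],[0,0,0],0],[[0,0,-0.128],[0,0,0],0],[[0,0,-0.129],[0,0,0],0],[[0,0,-0.129],[0,0,0],0],[[0,0,-0.129],[0,0,0],0]]'
```

```text
clock: 25.77
tcp_pos: [0.6111, 0.1456, 0.0406]
orientation: [0.586, 0.81, 0.0, 0.001]
force: [-2.0, -1.0, 3.2]
finger_gap: 0.0089
grip_force: 79.8
```

```bash
python3 -m jog '[[[0,0,0],[0,0,0],0.1],[[0,0,0],[0,0,0],0.25],[[0,0,0],[0,0,0],0.4],[[0,0,0],[0,0,0],0.5],[[0,0,0],[0,0,0],0.5],[[0,0,0],[0,0,0],0.5],[[0,0,0.02],[0,0,0],0.5],[[0,0,0.05],[0,0,0],0.5],[[0,0,0.09],[0,0,0],0.5],[[0,0,0.13],[0,0,0],0.5],[[0,0,0.17],[0,0,0],0.5],[[0,0,0.2],[0,0,0],0.5],[[0,0,0.2],[0,0,0],0.5],[[0,0,0.2],[0,0,0],0.5]]'
python3 - <<'E'
from h import *
for n in("top","side","wrist"):cv2.imwrite(f"pics/{n}7.png",read_camera(n)[:,:,::-1])
a=cv2.imread("pics/side7.png")[110:290,210:450];b=cv2.imread("pics/wrist7.png");t=cv2.imread("pics/top7.png")[150:270,220:450]
p=np.zeros((560,800,3),np.uint8);p[:240,:460]=cv2.resize(t,(460,240));p[240:,:427]=cv2.resize(a,(427,320));p[300:532,428:799]=cv2.resize(b,(371,232));cv2.imwrite("pics/c7.png",p)
E
```

```text
clock: 26.93
tcp_pos: [0.6117, 0.146, 0.242]
orientation: [0.586, 0.81, 0.002, 0.002]
force: [-0.8, 0.5, -0.5]
finger_gap: 0.0429
grip_force: 0.0
```

View pics/c7.png

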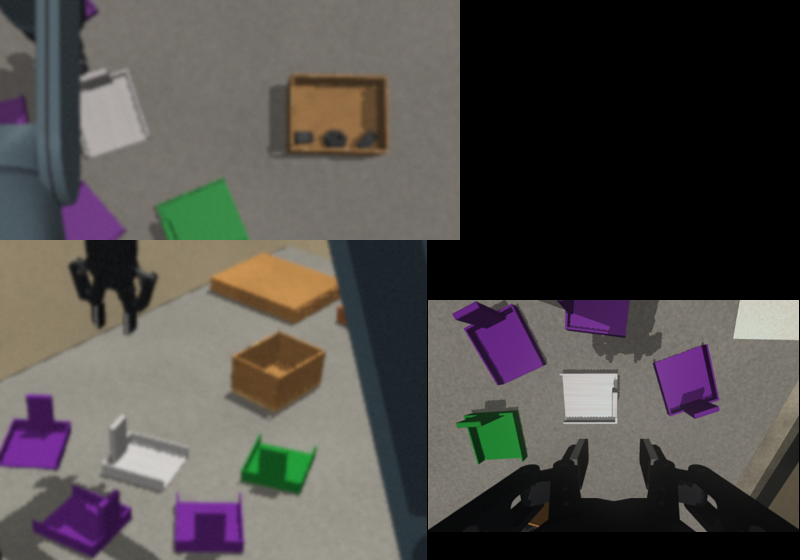

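The tray is empty, level and released on the bench, at (145,455) in the side view. The carton is upright and holds the three nuts, and the gripper is clear of everything. I'm handing in the job.

```bash
python3 -c "
from workcell import job_done
print(job_done())"
```

```text
the job is handed in; nothing more can be done
None
```

I handed the job in at about 27 s of the 72 s allowed: all four carton sides are upright, the three nuts are inside, and the empty tray is back on the bench, level and released, with no verdict shown; one early push on the right side jammed at about 57 N before I backed off, and I did not re-measure the bin, dispenser, block or cup at the end.

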